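Clamp the hand thermometer on its test jig

TASK

Lay the hand thermometer face up on the sprung contacts of the test jig, between its four pins, with its plain end towards the stop screw, and slide it gently along until you feel it bear on the screw's rubber tip; release it there, still touching. Then swing the toggle clamp's handle down over centre until it locks and the pad holds the thermometer down. Do not jam the thermometer hard against the stop, and leave the tools, the pen and the cap alone.

Things in the scene. Friction and masses are not known exactly. Their poses are not given: they have to be found in the camera images.
- jig: Fixed test jig: aluminium plate 272 x 116 x 10 mm. Its frame is used below in mm: origin on the bench under where the closed clamp's pad comes down, x from the clamp end to the stop-screw end (roughly to the robot's left), z up. Plate x -188 to 84. Four steel pins, 10 mm thick, tops z 31, at x -56 and 30, y +-38.75: a 67.5 mm channel for the thermometer, whose x will point opposite to the jig's x.
- nest (a point): Middle of the nest at jig (0, 0, 20), level with the tips of the sprung contacts: four brass tips (jig x -48 and 12, y +-8) on one grey block between two black rails (top z 16). The block sinks under load, 7 N preload, then 14 N/mm. A thermometer just laid down has its underside at jig z 20; clamped, at 16 to 18. Friction on the contacts about 0.6; sliding drag 1 to 6 N.
- end_stop: Bracket fixed at the jig's stop end (origin and axes as the jig's). Its screw runs along jig x at y 0, z 30 and has a rubber tip 13 mm across facing the clamp. Its setting is not measured: the rubber face stands anywhere from jig x 39.5 to 47.5; find it by feel. The rubber gives 4 N/mm for 3 mm, then is hard. Bear on it with 3 N at least (5 to 10 N above the sliding drag is good), never over 25 N.
- meter: Loose hand thermometer, 0.13 to 0.21 kg, flat brownish case 64 mm wide, 22 mm thick, 129 mm long, display and keys on its face; starts face up at the left. Origin under its middle, z out of the face, x along it to the display and probe-socket end. Case from x -64 (plain foot end) to 53, socket to 65. Grip it across its width, e.g. at x -8 with the fingertips 4 mm above its underside.
- meter_foot (a point): Middle of the thermometer's plain foot end face (meter x -64, z 11), the face that meets the rubber tip. At jig x 34 to 36 it is clear of every setting of the screw; contact comes between 39.5 and 47.5. Let go after bearing on the rubber, it may be pushed back a little but stays touching.
- clamp_arm: Steel arm of the toggle clamp, 21 mm wide, about 136 mm long, origin on its pivot at jig x -115, y 0, z 42. It starts open, standing nearly upright (top at jig z 180, x -150 to -100), and swings over towards the stop end as the handle goes down; locked, it lies level over the thermometer.
- clamp_pad (a point): Middle of the face of the clamp's black rubber pad, 21 mm across. Open: about jig x -103, z 156. Locked: jig x 0, y 0, pressing down on the thermometer's face with 25 to 35 N.
- handle_end (a point): On the axis of the clamp's handle, where to hold it: a round black grip 17 mm thick, going on 75 mm towards the clamp and 23 mm to the tip. Closing, it passes jig (x, z), y 0: (-204,156) open, (-220,150.5), (-234.5,142.5), (-245,130.5), (-247.5,122.5), (-249,114.5), (-250,106.5), (-251.5,98.5), (-252,92), (-253.5,82), (-254.5,78) locked. May be pinched from above, fingers closing along jig y.
- clamp_handle (a joint): Handle angle to the arm, rad: 0 open, growing as it is pushed down, dead centre 2.40, locked on its rest 2.43. Light until the pad meets the thermometer (handle_end at jig z 98), then up to 10 to 16 N down. Past 2.41 it stays; below dead centre it springs back. A pinched grip lags: press on up to 12 mm (20 if need be) past the last path point, or until the push has risen 12 N.
- screwdriver: Loose screwdriver with a black handle, 190 mm long, lying at the front of the bench. Not part of the job: leave it where it lies. Origin under its middle.
- spanner: Loose flat spanner, 147 mm long, lying at the front of the bench to the right. Leave it where it lies. Origin under its middle.
- marker: Loose marker pen, 135 mm long, 17 mm thick, at the front of the bench to the left. Leave it where it lies. Origin under its middle.
- spare_cap: Loose round spare cap, 65 mm across, 16 mm high, at the right end of the bench near the clamp's handle. Leave it where it lies. Origin under its middle.

How it is judged:
By the outcome, as a careful person would: the job done as asked, in the order asked, and still so for the second after the job is handed in, with the robot touching nothing.
It also fails if it takes over 72 s, if anything falls off the work surface, if the arm or the gripper's body presses on something with over 40 N, if the wrist force passes 120 N, or if a joint passes its speed limit or range.

ROBOT

A 6-joint arm with a two-finger parallel gripper is mounted at the origin on a cart in front of the work surface, level with it; the furniture and walls round the work are solid. World frame = base frame: x ahead of the robot, y to its left, z up, the work surface at z = 0. Lengths are in m, angles in rad, forces in N, time in s.
With the tool pointing down it reaches from about 0.225 to 0.875 m from the base axis. Payload 3.4 kg.
Tool frame: the origin (TCP) lies at the very end of the fingers, on their centre line; the grasp point (between the pads) lies 19 mm behind it; z points along the fingers, x is the direction in which the jaws open and shut, and the axes are right-handed (so a half turn about z gives the same grasp; the last joint's range is limited). The gripper opens to 85 mm and grips with 20 to 120 N. Pads are 22 mm wide; open, the fingers measure 114 mm over their backs; the gripper's body (76 mm by 85 mm) begins 54 mm behind the grasp point. The pads swing forward as they close: fully open they stand 13 mm farther back than shut.
Start: joints at [1.173, 0.276, 1.505, -0, 1.361, -0.121], TCP at [0.157, 0.553, 0.231] pointing down, gripper open.
Joint ranges: [-2.89, 2.89], [-0.75, 2.08], [0.22, 2.7], [-1.18, 4.32], [0.11, 2.71], [-2.7, 2.7]. Speed limits (rad/s): [2.57, 2.57, 3.14, 3.14, 3.14, 3.14].

INTERFACE

Orientations are given as a unit quaternion [w, x, y, z].
In Python, from rig import manip gives the robot as it stands.
- The arm moves only by the tool carry_out, never from a script. Its argument "series" is a list of rows, each a list of 2 entries, a list of its own where there are three numbers: the shift along the tool's x, y, z in mm, then the turn about the tool's z in degrees. A call has 1 to 10 rows; each row shifts and turns the pose as measured when the row begins, along the tool's axes as they then stand; what a row does not reach is not made up. A row lasts 1/12 s, in which the tool goes at most 41.7 mm and 7.16 degrees, less where a joint would pass 70% of its speed; a pose out of reach is approached as far as the arm can. A call is refused whole if a number of a shift passes 41.7 or a number of a turn 7.16, either way. A call with a gripper value outside its range is refused whole. "fingers" is the finger opening in mm, from 0 to 85.4, set as the call begins (left out, the last holds). The fingers move at their own pace and stop on an object; "squeeze" is the grip in N (left out, the last holds). Time passes only in rows, so rows that do not move let the fingers close. It gives the time, the measured TCP pose, the force and the opening at its end, in the units of the state.
- manip.get_state(): the state, without advancing time (a new reading comes with each control period).
- manip.get_image(name): name is "scene" or "side" or "wrist"; returns a dict with "frame" (384x512x3 uint8, blue, green, red), "K" (3x3 intrinsics, pixels), "rvec" (rotation vector, rad) and "tvec" (3), from world to camera coordinates, as OpenCV has them; the wrist camera has in their place "mount" (4x4, takes a point from camera to tool coordinates, whose origin is the TCP and whose axes are the tool frame's). Camera axes: x right, y down, z forward; pixel columns grow to the right and rows downward; lengths in m; the calibration is good to about 2 mm. A picture is of the moment at which its call begins: read the wrist's pose just before it. There is no depth.
- manip.sign_off(): hands the job in, once; it reports no verdict.
The state is a dict: "clock": time; "qpos": joint angles; "qd": joint speeds; "effort": joint torques, N m; "position": TCP position; "ee_rot": TCP orientation; "contact_force": force on the tool from outside, world axes, zero at the start; "moment": the same for the moment, N m; "width": finger opening in m.
Only numpy, scipy, OpenCV 4.12 (cv2) and the standard library are available. Lean on these libraries where they do the work, as an engineer would, in place of code of your own. Each camera call takes 0.05 s, during which the arm holds its last target. There are 200 camera calls.

## Working session

There is one attempt and no reset: what is moved stays moved. The work goes in short steps, Python scripts to look and compute and a tool call to move; the robot and the scene stay as the last step left them, time stands still between calls to the robot, and variables do not carry over. Pictures are saved under pics/ and viewed, about 8 in all and at most 12, crops included, and the job is handed in when it is done.

Besides the shell and the picture viewer there is one more tool, called after "Emit:" as a command line: name --argument value ..., lists and objects as JSON in quotes. carry_out: Moves the arm, as the interface text tells. Its arguments: {"type":"object","properties":{"series":{"type":"array","items":{"type":"array"}},"fingers":{"type":"number"},"squeeze":{"type":"number"}},"required":["series"]}

```bash
mkdir -p pics; ls; cat > h.py <<'E'
import numpy as np, cv2
from scipy.spatial.transform import Rotation as R
from rig import manip
def rot(q): return R.from_quat([q[1],q[2],q[3],q[0]]).as_matrix()
def grab(name,out=None):
    s=manip.get_state(); im=manip.get_image(name)
    if name=="wrist":
        M=np.array(im["mount"]); T=np.eye(4); T[:3,:3]=rot(s["ee_rot"]); T[:3,3]=s["position"]
        C=T@M
    else:
        r=cv2.Rodrigues(np.array(im["rvec"],float))[0]; C=np.eye(4); C[:3,:3]=r.T; C[:3,3]=-r.T@np.array(im["tvec"]).ravel()
    im["C"]=C; np.savez(f"{name}.npz",C=C,K=np.array(im["K"]),frame=im["frame"])
    if out: cv2.imwrite("pics/"+out,im["frame"])
    return im
def load(name):
    return dict(np.load(f"{name}.npz"))
def ray(im,u,v):
    d=np.linalg.inv(np.array(im["K"]))@[u,v,1]; return im["C"][:3,3],im["C"][:3,:3]@d
def onz(im,u,v,z):
    o,d=ray(im,u,v); return o+d*(z-o[2])/d[2]
def proj(im,P):
    C=np.linalg.inv(im["C"]); p=C[:3,:3]@np.array(P)+C[:3,3]; q=np.array(im["K"])@p; return q[:2]/q[2]
E
python3 - <<'E'
from h import *
s=manip.get_state(); print(s)
a=grab("scene","s1.png");b=grab("side","d1.png");c=grab("wrist","w1.png")
for i in(a,b,c): print(i["C"].round(3).tolist(),np.array(i["K"]).round(1).tolist())
E
```

```text
pics
{'clock': 0.0, 'qpos': array([ 1.17299122e+00,  2.76610015e-01,  1.50614481e+00,  3.74301408e-05,
        1.36070751e+00, -1.20995903e-01]), 'qd': array([ 0.00014796,  0.00068845,  0.00304085, -0.00046405,  0.00084638,
       -0.00111479]), 'effort': array([ 7.07000381e-04, -4.16780698e+01, -2.45806664e+01,  9.76128763e-05,
        1.09480342e-02,  3.58901116e-05]), 'position': array([0.15692189, 0.55261767, 0.2304265 ]), 'ee_rot': array([ 4.53536415e-04,  7.97901666e-01,  6.02786908e-01, -8.17662677e-04]), 'contact_force': array([-0.22716914,  0.3831078 , -0.44220447]), 'moment': array([0.02347984, 0.02355778, 0.03581842]), 'width': 0.08531068667886638}
[[0.731, -0.415, 0.541, -0.126], [-0.682, -0.442, 0.583, -0.656], [-0.002, -0.795, -0.606, 0.808], [0.0, 0.0, 0.0, 1.0]] [[403.7, 0.0, 254.3], [0.0, 403.7, 187.2], [0.0, 0.0, 1.0]]
[[0.832, -0.348, 0.431, -0.007], [-0.554, -0.512, 0.656, -0.795], [-0.007, -0.785, -0.62, 0.851], [0.0, 0.0, 0.0, 1.0]] [[380.8, 0.0, 252.5], [0.0, 380.8, 188.8], [0.0, 0.0, 1.0]]
[[0.274, 0.923, 0.271, 0.088], [0.962, -0.263, -0.079, 0.571], [-0.002, 0.282, -0.959, 0.374], [0.0, 0.0, 0.0, 1.0]] [[277.2, 0.0, 258.1], [0.0, 277.2, 193.9], [0.0, 0.0, 1.0]]
```

View pics/s1.png

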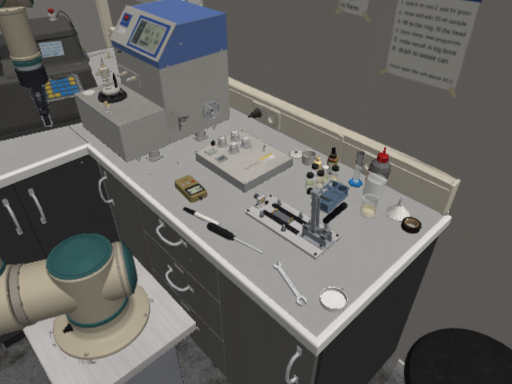

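View pics/d1.png

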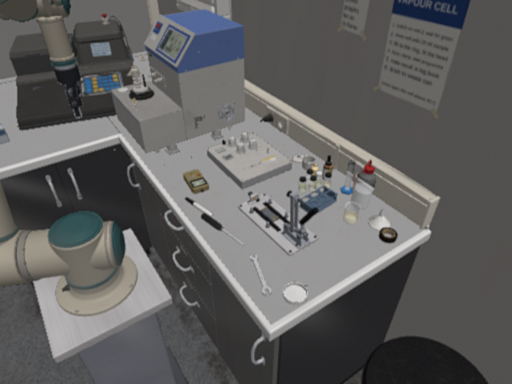

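View pics/w1.png

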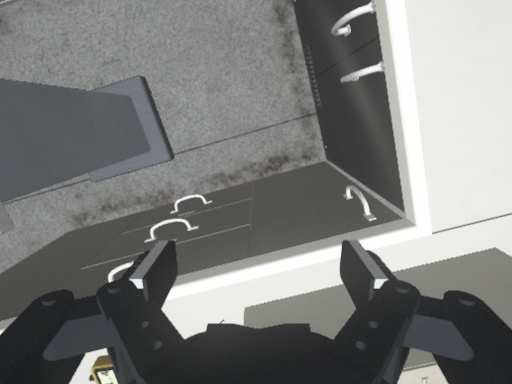

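The scene view shows the meter at about (191,188), the jig from about (250,215) to (335,240) with the clamp standing near (318,215), the pen at (200,215) and the cap at (333,298). The side view matches it. The wrist sees mostly floor, with a meter corner at (105,370).

```bash
python3 - <<'E'
from h import *
a=load("scene");b=load("side")
print("meter",onz(a,191,188,.02),onz(b,196,181,.02))
for n,u,v in(("plateL",247,213),("plateFR",305,250),("plateR",340,235),("cap",333,298)): print(n,onz(a,u,v,.01))
ca=cv2.resize(a["frame"][165:265,165:365],None,fx=4,fy=4,interpolation=cv2.INTER_CUBIC)
cv2.imwrite("pics/s1c.png",ca)
E
```

```text
meter [0.42717965 0.23712308 0.02      ] [0.42752235 0.23723066 0.02      ]
plateL [0.48407597 0.03202108 0.01      ]
plateFR [ 0.49632157 -0.18840463  0.01      ]
plateR [ 0.61216567 -0.21741934  0.01      ]
cap [ 0.4263169  -0.33879923  0.01      ]
```

View pics/s1c.png

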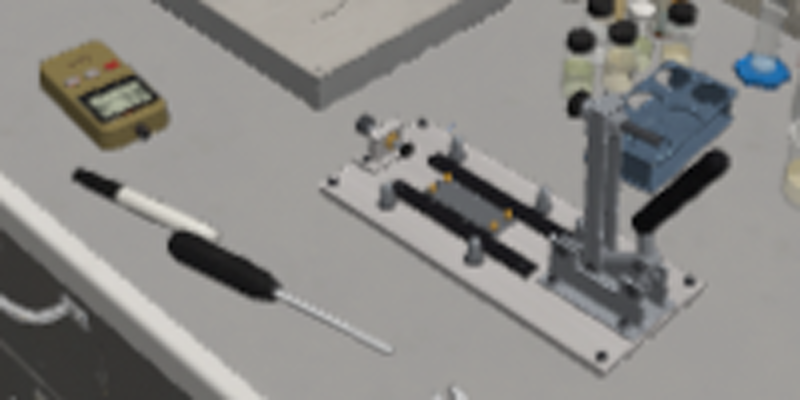

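```bash
python3 - <<'E'
from h import *
a=load("scene")
f=lambda u,v,z:onz(a,165+u/4,165+v/4,z)
L=f(322,186,.01);B=f(418,122,.01);F=f(605,368,.01);Rr=f(705,285,.01)
print(L,B,F,Rr)
for p,q in((F,L),(Rr,B),(L,B),(F,Rr)): d=q-p;print(np.linalg.norm(d),np.degrees(np.arctan2(d[1],d[0])))
# meter top face corners: left, back, right, front
for u,v in((40,70),(92,40),(165,100),(105,135)): print(f(u,v,.022))
E
```

```text
[0.4854004  0.04023762 0.01      ] [0.59302414 0.04585761 0.01      ] [ 0.4989047  -0.22573234  0.01      ] [ 0.61068967 -0.22291153  0.01      ]
0.2663125719871774 92.90662692622809
0.2693490752167747 93.76049992650296
0.10777037530277647 2.9892083796911084
0.11182055325835212 1.4455093990953642
[0.4051015  0.29473024 0.022     ]
[0.4607543  0.30019787 0.022     ]
[0.45504303 0.19305848 0.022     ]
[0.39396185 0.18957573 0.022     ]
```

Emit:
carry_out --series '[[[-21,32,0],7.1],[[-17,34,0],7.1],[[-12.6,36,0],7.1],[[-8,37.5,0],7.1],[[-3,38,0],7.1],[[1.6,38,0],7.1],[[6.4,38,0],7.1],[[11,37,0],7.1],[[15.5,35,0],7.1],[[20,33,0],7.1]]' --fingers 85

```text
clock: 0.98
position: [0.4078, 0.2547, 0.2262]
ee_rot: [-0.0, 1.0, 0.021, -0.003]
contact_force: [0.1, 0.6, 0.2]
width: 0.085
```

Emit:
carry_out --series '[[[20,10,0],0],[[0,0,0],0],[[0,0,0],0]]'

```text
clock: 1.23
position: [0.4336, 0.2381, 0.2253]
ee_rot: [0.002, 1.0, 0.014, -0.002]
contact_force: [-0.3, 0.3, 0.3]
width: 0.0848
```

```bash
python3 - <<'E'
from h import *
w=grab("wrist","w2.png"); print(manip.get_state()["position"], proj(w,[.43,.245,0.022]))
E
```

```text
[0.43370736 0.2384202  0.2253366 ] [256.07588805 163.97150951]
```

View pics/w2.png

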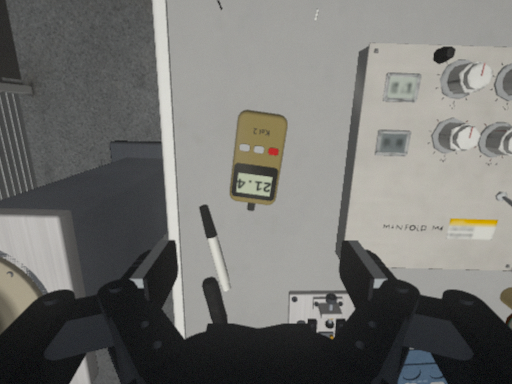

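The wrist view shows the meter at about (258,157), with its foot at the top (row 110) and socket at (251,206). The jig's stop end is at about (325,300).

```bash
cat >> h.py <<'E'
def meter(im,z=.015):
    hsv=cv2.cvtColor(im["frame"],cv2.COLOR_BGR2HSV)
    m=cv2.inRange(hsv,(14,80,40),(32,255,255))
    m=cv2.morphologyEx(m,cv2.MORPH_CLOSE,np.ones((9,9)))
    cs=cv2.findContours(m,cv2.RETR_EXTERNAL,cv2.CHAIN_APPROX_NONE)[0]
    c=max(cs,key=cv2.contourArea)[:,0]
    P=np.array([onz(im,u,v,z)[:2] for u,v in c])*1000
    (cx,cy),(ww,hh),an=cv2.minAreaRect(P.astype(np.float32))
    return c,(cx,cy),(ww,hh),an
E
python3 - <<'E'
from h import *
w=load("wrist")
for z in(.011,.022):
    c,ce,wh,an=meter(w,z);print(ce,wh,an,c.min(0),c.max(0))
E
```

```text
(431.1549072265625, 248.73277282714844) (117.62997436523438, 61.10911178588867) 83.68360900878906 [230 111] [286 204]
(431.17730712890625, 250.573974609375) (114.0068130493164, 59.226898193359375) 83.68360137939453 [230 111] [286 204]
```

Emit:
carry_out --series '[[[-2,-14,20],7.1],[[0,0,30],0.8],[[0,0,30],0],[[0,0,0],0],[[0,0,0],0]]'

```text
clock: 1.7
position: [0.4282, 0.2572, 0.145]
ee_rot: [-0.0, 0.999, -0.054, -0.0]
contact_force: [-0.4, 0.3, 0.5]
width: 0.0852
```

```bash
python3 - <<'E'
from h import *
w=grab("wrist","w3.png");s=manip.get_state(); print(s["position"],np.degrees(R.from_matrix(rot(s["ee_rot"])).as_euler("zyx")))
for z in(.011,.022):
    c,ce,wh,an=meter(w,z);print(ce,wh,an,c.min(0),c.max(0))
E
```

```text
[0.42773155 0.25703424 0.14500077] [ 6.19574050e+00 -7.62618481e-02 -1.79999568e+02]
(430.8326721191406, 247.86874389648438) (119.55158233642578, 61.924354553222656) 83.70646667480469 [231 133] [292 244]
(431.02850341796875, 250.9993896484375) (114.80511474609375, 59.46583938598633) 83.70645904541016 [231 133] [292 244]
```

Emit:
carry_out --series '[[[4,4.5,25],0],[[0,0,35],0],[[0,0,35],0],[[0,0,25],0],[[0,0,0],0],[[0,0,0],0]]'

```text
clock: 2.25
position: [0.4403, 0.2594, 0.0338]
ee_rot: [-0.006, 0.999, -0.051, 0.01]
contact_force: [-0.1, -0.5, 0.9]
width: 0.0849
```

Emit:
carry_out --series '[[[-8,8,0],0],[[0,0,0],0],[[0,0,0],0],[[0,0,0],0]]'

```text
clock: 2.58
position: [0.4345, 0.2537, 0.0405]
ee_rot: [-0.008, 0.999, -0.05, 0.016]
contact_force: [-1.0, -0.6, 0.0]
width: 0.0853
```

Emit:
carry_out --series '[[[-3,1.5,2],0],[[0,0,2],0],[[0,0,2],0],[[0,0,2],0]]'

```text
clock: 2.92
position: [0.4335, 0.2534, 0.0352]
ee_rot: [-0.01, 0.999, -0.05, 0.019]
contact_force: [0.1, -0.8, -0.3]
width: 0.0849
```

```bash
cat >> h.py <<'E'
def st():
    s=manip.get_state(); M=rot(s["ee_rot"])
    print(round(s["clock"],2),"pos",(s["position"]*1000).round(1),"yaw",np.degrees(np.arctan2(M[1,0],M[0,0])).round(2),"zaxis",M[:,2].round(3),"F",s["contact_force"].round(1),"w",round(s["width"]*1000,1))
    return s
E
python3 -c "
from h import *
s=st();print(s['qd'].round(3),s['qpos'].round(3))"
```

```text
2.92 pos [433.5 253.4  35.2] yaw -5.78 zaxis [ 0.039  0.017 -0.999] F [ 0.1 -0.8 -0.3] w 84.9
[ 0.     0.036  0.026 -0.001 -0.07   0.   ] [0.389 0.345 1.97  0.002 0.783 0.488]
```

Emit:
carry_out --series '[[[0,0,-35],0],[[0,0,-35],0],[[0,0,-35],0],[[0,0,0],0],[[0,0,0],0]]'

```text
clock: 3.33
position: [0.4279, 0.2508, 0.1404]
ee_rot: [-0.008, 0.999, -0.05, 0.015]
contact_force: [-0.3, -0.6, 0.1]
width: 0.0848
```

```bash
python3 -c "
from h import *
s=st();print(s['qd'].round(3),s['qpos'].round(3))"
```

```text
3.33 pos [427.9 250.8 140.4] yaw -5.78 zaxis [ 0.03   0.014 -0.999] F [-0.3 -0.6  0.1] w 84.8
[ 0.001 -0.041 -0.063  0.002  0.012 -0.001] [0.389 0.213 1.837 0.002 1.059 0.489]
```

Emit:
carry_out --series '[[[0,0,0],0],[[0,0,0],0],[[0,0,0],0],[[0,0,0],0],[[0,0,0],0]]'

```text
clock: 3.75
position: [0.4261, 0.25, 0.1364]
ee_rot: [-0.006, 0.999, -0.05, 0.012]
contact_force: [0.4, 0.3, 0.1]
width: 0.0852
```

```bash
python3 -c "
from h import *
s=st();print(s['qd'].round(3),s['qpos'].round(3))"
```

```text
3.75 pos [426.1 250.  136.4] yaw -5.78 zaxis [ 0.024  0.011 -1.   ] F [0.4 0.3 0.1] w 85.2
[-0.     0.014  0.013  0.001 -0.005  0.001] [0.389 0.217 1.842 0.002 1.056 0.489]
```

Emit:
carry_out --series '[[[0,0,-40],0],[[0,0,-40],0],[[0,0,0],0],[[0,0,0],0],[[0,0,0],0],[[0,0,-40],0],[[0,0,-40],0],[[0,0,0],0],[[0,0,0],0],[[0,0,0],0]]'

```text
clock: 4.58
position: [0.4161, 0.2455, 0.2875]
ee_rot: [0.0, 0.999, -0.051, -0.002]
contact_force: [-0.2, 0.2, -0.2]
width: 0.085
```

```bash
python3 -c "
from h import *
s=st();print(s['qd'].round(3),s['qpos'].round(3))"
```

```text
4.58 pos [416.1 245.5 287.5] yaw -5.79 zaxis [-0.005 -0.    -1.   ] F [-0.2  0.2 -0.2] w 85.0
[ 0.001  0.017  0.035 -0.002 -0.007 -0.   ] [3.880e-01 1.100e-01 1.582e+00 1.000e-03 1.454e+00 4.890e-01]
```

Emit:
carry_out --series '[[[4,-2,15],0],[[4,-3,25],0],[[4,-2,30],0],[[2,-1,30],0],[[0,0,30],0],[[0,0,25],0],[[0,0,20],0],[[0,0,15],0],[[0,0,9],0],[[0,0,4],0]]'

```text
clock: 5.42
position: [0.4195, 0.2477, 0.0607]
ee_rot: [0.005, 0.999, -0.051, -0.013]
contact_force: [-0.9, -0.8, -0.6]
width: 0.0851
```

```bash
python3 -c "
from h import *
s=st();print(s['qd'].round(3),s['qpos'].round(3))"
```

```text
5.42 pos [419.5 247.7  60.7] yaw -5.81 zaxis [-0.027 -0.009 -1.   ] F [-0.9 -0.8 -0.6] w 85.1
[-0.001  0.09   0.102  0.    -0.137 -0.   ] [0.389 0.323 1.918 0.002 0.929 0.49 ]
```

Emit:
carry_out --series '[[[4,-2,8],0],[[4,-2,8],0],[[3,-1.5,8],0],[[0,0,0],0],[[0,0,0],0],[[0,0,0],0]]'

```text
clock: 5.92
position: [0.4296, 0.2514, 0.0309]
ee_rot: [0.007, 0.999, -0.051, -0.016]
contact_force: [0.2, 0.5, -0.2]
width: 0.085
```

```bash
python3 -c "
from h import *
s=st();print(s['qd'].round(3),s['qpos'].round(3))"
```

```text
5.92 pos [429.6 251.4  30.9] yaw -5.82 zaxis [-0.032 -0.012 -0.999] F [ 0.2  0.5 -0.2] w 85.0
[-0.     0.001 -0.009  0.001  0.001  0.001] [0.389 0.379 1.925 0.002 0.872 0.489]
```

Emit:
carry_out --series '[[[0,0,-10],0],[[0,0,-20],0],[[0,0,-25],0],[[0,0,-20],0],[[0,0,-14],0],[[0,0,-9],0],[[0,0,-5],0],[[0,0,-2],0]]'

```text
clock: 6.58
position: [0.4338, 0.253, 0.144]
ee_rot: [0.006, 0.999, -0.051, -0.013]
contact_force: [0.4, -1.3, -0.0]
width: 0.085
```

```bash
python3 -c "
from h import *
s=st();print(s['qd'].round(3),s['qpos'].round(3))"
```

```text
6.58 pos [433.8 253.  144. ] yaw -5.81 zaxis [-0.027 -0.01  -1.   ] F [ 0.4 -1.3 -0. ] w 85.0
[-0.    -0.034 -0.038  0.001  0.062 -0.001] [3.880e-01 2.500e-01 1.774e+00 1.000e-03 1.146e+00 4.890e-01]
```

Emit:
carry_out --series '[[[0,0,25],0],[[0,0,38],0],[[0,0,38],0],[[0,0,22],0],[[0,0,0],0],[[0,0,0],0],[[0,0,0],0]]'

```text
clock: 7.17
position: [0.4323, 0.2527, 0.0186]
ee_rot: [0.004, 0.999, -0.051, -0.011]
contact_force: [0.7, 1.0, 0.3]
width: 0.0851
```

```bash
python3 -c "
from h import *
s=st();print(s['qd'].round(3),s['qpos'].round(3))"
```

```text
7.17 pos [432.3 252.7  18.6] yaw -5.81 zaxis [-0.022 -0.008 -1.   ] F [0.7 1.  0.3] w 85.1
[ 0.    -0.    -0.012  0.     0.007  0.001] [0.389 0.395 1.941 0.002 0.829 0.489]
```

Emit:
carry_out --series '[[[-1,0,7],0],[[0,0,4],0],[[0,0,2],0],[[0,0,0],0],[[0,0,0],0]]'

```text
clock: 7.58
position: [0.4347, 0.2543, 0.0089]
ee_rot: [0.002, 0.999, -0.051, -0.006]
contact_force: [-0.3, -0.5, -0.7]
width: 0.0852
```

```bash
python3 -c "
from h import *
s=st()"
```

```text
7.58 pos [434.7 254.3   8.9] yaw -5.8 zaxis [-0.013 -0.004 -1.   ] F [-0.3 -0.5 -0.7] w 85.2
```

Emit:
carry_out --series '[[[-3,1.5,4],0],[[0,0,1],0],[[0,0,0],0],[[0,0,0],0]]'

```text
clock: 7.92
position: [0.4319, 0.2533, 0.0046]
ee_rot: [0.002, 0.999, -0.051, -0.005]
contact_force: [0.6, -0.6, 1.1]
width: 0.0848
```

Emit:
carry_out --series '[[[0,0,0],0],[[0,0,0],0],[[0,0,0],0],[[0,0,0],0],[[0,0,0],0],[[0,0,0],0],[[0,0,0],0],[[0,0,0],0]]' --fingers 50 --squeeze 45

```text
clock: 8.58
position: [0.432, 0.2534, 0.005]
ee_rot: [0.002, 0.999, -0.051, -0.005]
contact_force: [-0.2, 0.0, 1.1]
width: 0.0627
```

```bash
python3 -c "
from h import *
s=st()"
```

```text
8.58 pos [432.  253.4   5. ] yaw -5.8 zaxis [-0.01  -0.003 -1.   ] F [-0.2  0.   1.1] w 62.7
```

Emit:
carry_out --series '[[[0,0,-10],0],[[0,0,-20],0],[[0,0,-30],0],[[4,10,-30],-2],[[8,20,-25],-2],[[10,30,-20],-2],[[10,30,-20],-2],[[10,30,-15],-1],[[10,30,-15],0],[[10,30,-15],0]]'

```text
clock: 9.42
position: [0.4933, 0.0721, 0.2056]
ee_rot: [0.003, 0.999, 0.037, -0.014]
contact_force: [0.5, -0.2, -2.1]
width: 0.0622
```

```bash
python3 -c "
from h import *
s=st()"
```

```text
9.42 pos [493.3  72.1 205.6] yaw 4.29 zaxis [-0.028 -0.007 -1.   ] F [ 0.5 -0.2 -2.1] w 62.2
```

Emit:
carry_out --series '[[[6,30,-8],0],[[6,30,-8],0],[[6,30,-8],0],[[6,30,-8],0],[[6,25,-8],0],[[4,18,-4],0],[[3,10,0],0],[[0,4,0],0],[[0,0,0],0],[[0,0,0],0]]'

```text
clock: 10.25
position: [0.5466, -0.1161, 0.249]
ee_rot: [0.003, 0.999, 0.033, -0.015]
contact_force: [0.7, 0.1, -2.5]
width: 0.0628
```

```bash
python3 -c "
from h import *
s=st(); w=grab('wrist','w4.png')
print(proj(w,[.5436,-.041,.02]))"
```

```text
10.25 pos [ 546.6 -116.1  249. ] yaw 3.83 zaxis [-0.029 -0.007 -1.   ] F [ 0.7  0.1 -2.5] w 62.8
[264.95621029 107.43403214]
```

View pics/w4.png

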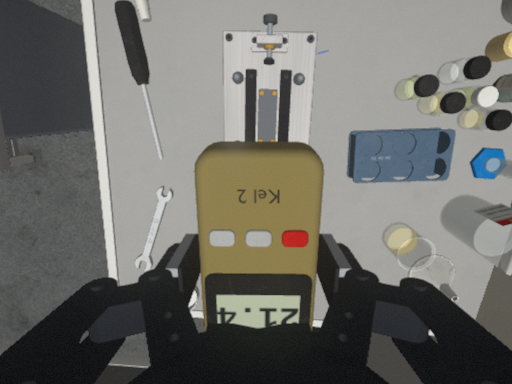

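The wrist view shows the held meter with its foot edge at row 143, and the jig ahead of it. The plate's end corners are at (224,33) and (316,33), the far pins at (238,77) and (299,79), the screw tip at (269,60) and the brass contacts near (269,93).

```bash
python3 - <<'E'
from h import *
w=load("wrist")
cv2.imwrite("pics/w4c.png",cv2.resize(w["frame"][20:150,205:335],None,fx=4.5,fy=4.5,interpolation=cv2.INTER_CUBIC))
E
```

```text
(no output)
```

View pics/w4c.png

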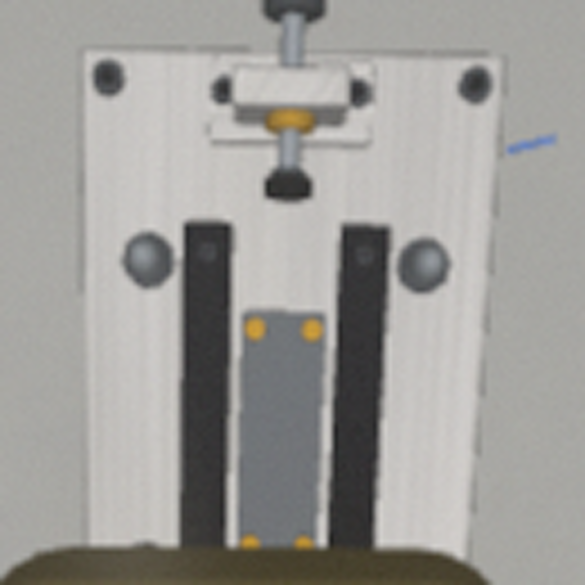

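The crop shows the contacts at crop (255,329) and (312,329), the pins at (148,258) and (423,264), the plate corners at (86,51) and (502,57), and the rubber tip's front face at about (289,198).

```bash
cat > fit.py <<'E'
from h import *
from scipy.optimize import least_squares
w=load("wrist")
obs=[((255,329),(12,8,20)),((312,329),(12,-8,20)),((250,544),(-48,8,20)),((304,544),(-48,-8,20)),((148,260),(30,38.75,30)),((423,266),(30,-38.75,30)),((86,51),(84,58,10)),((502,57),(84,-58,10))]
px=lambda a,b:((a+.5)/4.5-.5+205,(b+.5)/4.5-.5+20)
P=np.array([1000*onz(w,*px(*o),j[2]/1000)[:2] for o,j in obs]);J=np.array([j[:2] for _,j in obs],float)
T=lambda p,J:np.c_[p[0]+J[:,0]*np.cos(p[2])-J[:,1]*np.sin(p[2]),p[1]+J[:,0]*np.sin(p[2])+J[:,1]*np.cos(p[2])]
r=least_squares(lambda p:(T(p,J)-P).ravel(),[544,-41,1.6],loss="soft_l1")
p=r.x;print(p[:2],np.degrees(p[2]));print((T(p,J)-P).round(1).tolist())
np.save("jig.npy",p)
tip=1000*onz(w,*px(289,198),.030)[:2]; c,s=np.cos(p[2]),np.sin(p[2]); d=tip-p[:2]; print("tip jig",c*d[0]+s*d[1],-s*d[0]+c*d[1])
# held meter: foot edge
s_=np.array(w["C"][:3,3]);print(s_)
E
python3 fit.py
```

```text
[546.19056239 -35.68471356] 92.51198259014981
[[-0.0, -0.4], [0.0, -0.7], [-0.0, -0.9], [0.1, -1.3], [-1.7, 1.2], [1.8, 1.4], [-2.0, 0.5], [1.1, 0.4]]
tip jig 44.69234165415465 -0.40935640947063545
[ 0.54575116 -0.04536837  0.39166681]
```

```bash
python3 - <<'E'
from h import *
w=load("wrist"); s=st()
c,_,_,_=meter(w)
M=rot(s["ee_rot"]);p=s["position"]
Ci=np.eye(4);Ci[:3,:3]=M;Ci[:3,3]=p
C=np.linalg.inv(Ci)@w["C"]; wt=dict(K=w["K"],C=C)  # camera in tool frame
for ht in(.000,-.018):   # tool z of plane: underside ~+.005, top ~ -.017
  top=c[c[:,1]<=c[:,1].min()+1].mean(0); print("foot",ht,onz(wt,*top,ht)*1000)
  for v in(180,205,225):
    q=c[c[:,1]==v][:,0]; a=onz(wt,q.min(),v,ht)*1000;b=onz(wt,q.max(),v,ht)*1000; print(v,a[:2].round(1),b[:2].round(1))
E
```

```text
10.3 pos [ 546.4 -115.8  249. ] yaw 3.86 zaxis [-0.03  -0.006 -1.   ] F [-0.   0.3 -2.9] w 62.3
foot 0.0 [  4.01081737 -56.40206891   0.        ]
180 [-33.  -35.4] [ 33.8 -35.3]
205 [-33.3 -21.4] [ 33.6 -21.3]
225 [-33.5  -9.7] [33.2 -9.5]
foot -0.018 [  3.48459738 -58.07203236 -18.        ]
180 [-28.8 -39.7] [ 29.6 -39.6]
205 [-29.2 -27.5] [ 29.4 -27.4]
225 [-29.3 -17.2] [ 29.  -17.1]
```

Emit:
carry_out --series '[[[1.3,-12,0],0.3],[[1.3,-20,0],0.3],[[1.3,-20,0],0],[[1.3,-16,0],0],[[0,-8,5],0],[[0,-3,25],0],[[0,0,38],0],[[0,0,35],0],[[0,0,0],0],[[0,0,0],0]]'

```text
clock: 11.13
position: [0.5388, -0.0219, 0.1419]
ee_rot: [0.001, 0.999, 0.035, -0.015]
contact_force: [1.0, 0.2, -1.3]
width: 0.0626
```

```bash
cat >> h.py <<'E'
def jg():
    s=st(); p=np.load("jig.npy"); d=s["position"][:2]*1000-p[:2]; c,t=np.cos(p[2]),np.sin(p[2])
    print("jig x,y of TCP",(c*d[0]+t*d[1]).round(1),(-t*d[0]+c*d[1]).round(1)); return s
E
python3 -c "
from h import *
jg()"
```

```text
11.13 pos [538.8 -21.9 141.9] yaw 4.05 zaxis [-0.03  -0.003 -1.   ] F [ 1.   0.2 -1.3] w 62.6
jig x,y of TCP 14.1 6.7
```

Emit:
carry_out --series '[[[0,0,20],0],[[0,0,25],0],[[0,0,10],0.8],[[2,8,0],0],[[2,12,0],0],[[2,8,0],0],[[0,4,0],0],[[0,0,0],0],[[0,0,0],0]]'

```text
clock: 11.88
position: [0.5554, -0.0593, 0.0989]
ee_rot: [0.004, 1.0, 0.028, -0.004]
contact_force: [0.4, 0.6, -1.9]
width: 0.0626
```

```bash
python3 -c "
from h import *
jg();w=grab('wrist','w5.png')"
```

```text
11.88 pos [555.4 -59.3  98.9] yaw 3.23 zaxis [-0.009 -0.009 -1.   ] F [ 0.4  0.6 -1.9] w 62.6
jig x,y of TCP -24.0 -8.1
```

Emit:
carry_out --series '[[[-3,-1,0],0],[[-3,-1,3],0],[[-2,0,4],0],[[0,0,0],0],[[0,0,0],0]]'

```text
clock: 12.35
position: [0.5456, -0.0567, 0.0919]
ee_rot: [0.004, 1.0, 0.029, -0.004]
contact_force: [0.0, 0.4, -1.8]
width: 0.0623
```

```bash
python3 -c "
from h import *
jg();w=grab('wrist','w5.png')"
```

```text
12.35 pos [545.6 -56.7  91.9] yaw 3.27 zaxis [-0.008 -0.009 -1.   ] F [ 0.   0.4 -1.8] w 62.3
jig x,y of TCP -20.9 1.5
```

View pics/w5.png

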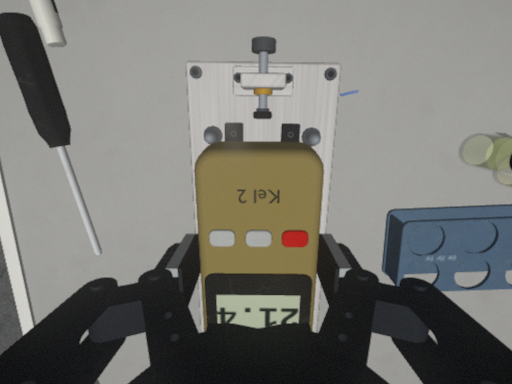

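The view shows the meter over the channel. The pins are at (213,135) and (311,136), the screw tip is at (262,116), and the meter's foot is at row 143.

```bash
python3 - <<'E'
from h import *
w=load("wrist"); s=st()
g=cv2.cvtColor(w["frame"],cv2.COLOR_BGR2GRAY)
T=np.eye(4);T[:3,:3]=rot(s["ee_rot"]);T[:3,3]=s["position"];Ti=np.linalg.inv(T)
for n,u,v,z in(("pinL",213,134.5,.030),("pinR",311.3,136,.030),("cornerL",188,62.5,.01),("cornerR",339.5,66,.01),("tip",262,118,.030)):
    P=onz(w,u,v,z); print(n,(P*1000).round(1),((Ti@np.r_[P,1])[:2]*1000).round(1))
c,_,_,_=meter(w); wt=dict(K=w["K"],C=Ti@w["C"])
for v in(165,180,205,225):
    q=c[c[:,1]==v][:,0]; m=[(onz(wt,x,v,0)*1000).round(1)[:2] for x in(q.min(),q.max())]; print(v,q.min(),q.max(),m,(m[0]+m[1])/2)
E
```

```text
12.4 pos [545.4 -56.6  91.8] yaw 3.27 zaxis [-0.009 -0.008 -1.   ] F [-1.1 -0.7 -1.7] w 62.5
pinL [509.2  -4.4  30. ] [-32.6 -54.7]
pinR [580.3  -1.4  30. ] [ 38.6 -53.6]
cornerL [486.9  45.1  10. ] [ -51.7 -105.5]
cornerR [599.1  48.9  10. ] [  60.5 -102.9]
tip [543.9   9.1  30. ] [  2.9 -66.2]
165 196 322 [array([-32.4, -43.7]), array([ 33.4, -43.6])] [  0.5  -43.65]
180 196 322 [array([-32.9, -35.6]), array([ 33.9, -35.5])] [  0.5  -35.55]
205 197 320 [array([-33.3, -21.7]), array([ 33.7, -21.5])] [  0.2 -21.6]
225 198 318 [array([-33.5,  -9.9]), array([33.3, -9.8])] [-0.1  -9.85]
```

Emit:
carry_out --series '[[[1,0,8],0],[[1,0,12],0],[[0,0,12],0],[[0,0,8],0],[[0,0,4],0],[[0,0,0],0],[[0,0,0],0]]'

```text
clock: 12.98
position: [0.548, -0.0563, 0.0441]
ee_rot: [0.004, 1.0, 0.029, -0.004]
contact_force: [0.8, 0.7, -1.9]
width: 0.0624
```

```bash
python3 -c "
from h import *
jg();w=grab('wrist','w6.png')
cv2.imwrite('pics/w6c.png',cv2.resize(w['frame'][30:190,160:360],None,fx=4,fy=3.7,interpolation=cv2.INTER_CUBIC))"
```

```text
12.98 pos [548.  -56.3  44.1] yaw 3.33 zaxis [-0.008 -0.008 -1.   ] F [ 0.8  0.7 -1.9] w 62.4
jig x,y of TCP -20.7 -0.9
```

View pics/w6c.png

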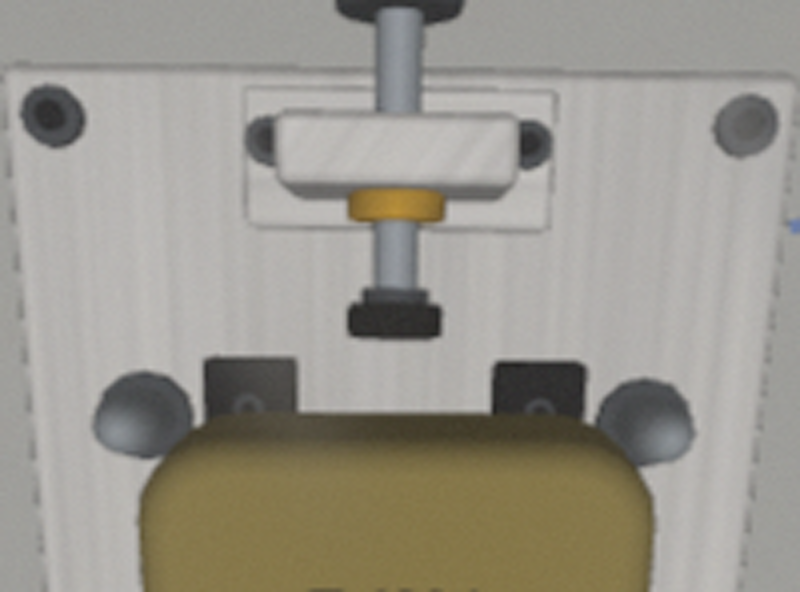

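Crop: the pins' outer edges are at columns 94 and 693 (mid 393.5), the meter's edges at 141 and 653 (mid 397), and the rubber tip at 348–441. So the meter sits about 0.5 mm too far towards +X.

Emit:
carry_out --series '[[[-0.7,0,4],0],[[0,0,5],0],[[0,0,4],0],[[0,0,2],0],[[0,0,0],0],[[0,0,0],0]]'

```text
clock: 13.53
position: [0.5485, -0.0569, 0.0293]
ee_rot: [0.005, 1.0, 0.029, -0.002]
contact_force: [-0.0, 0.3, -1.9]
width: 0.0629
```

```bash
python3 -c "
from h import *
jg()"
```

```text
13.53 pos [548.5 -56.9  29.3] yaw 3.32 zaxis [-0.005 -0.009 -1.   ] F [-0.   0.3 -1.9] w 62.9
jig x,y of TCP -21.3 -1.3
```

Emit:
carry_out --series '[[[-1,0,1],0],[[0,0,1.5],0],[[0,0,1.5],0],[[0,0,1],0],[[0,0,0],0]]'

```text
clock: 13.95
position: [0.5479, -0.0572, 0.0252]
ee_rot: [0.005, 1.0, 0.029, -0.002]
contact_force: [-0.7, -0.1, 0.5]
width: 0.0628
```

```bash
python3 -c "
from h import *
jg()"
```

```text
13.95 pos [547.9 -57.2  25.2] yaw 3.33 zaxis [-0.003 -0.01  -1.   ] F [-0.7 -0.1  0.5] w 62.8
jig x,y of TCP -21.6 -0.8
```

Emit:
carry_out --series '[[[0,-1,0],0],[[0,-1.2,0],0],[[0,-1.2,0],0],[[0,-1,0],0],[[0,-0.5,0],0],[[0,0,0],0]]'

```text
clock: 14.45
position: [0.5481, -0.0524, 0.0252]
ee_rot: [0.005, 1.0, 0.029, -0.001]
contact_force: [0.6, -1.5, -1.0]
width: 0.0625
```

```bash
python3 -c "
from h import *
jg()"
```

```text
14.45 pos [548.1 -52.4  25.2] yaw 3.35 zaxis [-0.002 -0.011 -1.   ] F [ 0.6 -1.5 -1. ] w 62.5
jig x,y of TCP -16.8 -1.2
```

Emit:
carry_out --series '[[[-0.4,-0.8,0],0],[[0,-0.8,0],0],[[0,-0.5,0],0],[[0,0,0],0]]'

```text
clock: 14.78
position: [0.5479, -0.0502, 0.0253]
ee_rot: [0.006, 1.0, 0.029, -0.001]
contact_force: [-0.8, -0.5, -0.6]
width: 0.0624
```

Emit:
carry_out --series '[[[0,-0.6,0],0],[[0,-0.5,0],0],[[0,0,0],0]]'

```text
clock: 15.03
position: [0.5478, -0.049, 0.0253]
ee_rot: [0.006, 1.0, 0.029, -0.001]
contact_force: [0.2, -1.3, -0.1]
width: 0.0627
```

Emit:
carry_out --series '[[[0,-0.6,0],0],[[0,-0.5,0],0],[[0,0,0],0]]'

```text
clock: 15.28
position: [0.5477, -0.0479, 0.0253]
ee_rot: [0.006, 1.0, 0.029, -0.001]
contact_force: [0.6, -0.0, -1.2]
width: 0.0627
```

Emit:
carry_out --series '[[[0,-0.6,0],0],[[0,-0.5,0],0],[[0,0,0],0]]'

```text
clock: 15.53
position: [0.5477, -0.0467, 0.0252]
ee_rot: [0.006, 1.0, 0.029, -0.001]
contact_force: [0.0, -0.6, -0.2]
width: 0.0625
```

Emit:
carry_out --series '[[[0,-0.6,0],0],[[0,-0.5,0],0],[[0,0,0],0]]'

```text
clock: 15.78
position: [0.5477, -0.0462, 0.0253]
ee_rot: [0.006, 1.0, 0.03, -0.001]
contact_force: [-1.4, -1.1, -1.1]
width: 0.063
```

Emit:
carry_out --series '[[[0,-0.6,0],0],[[0,-0.5,0],0]]'

```text
clock: 15.95
position: [0.5477, -0.0459, 0.0253]
ee_rot: [0.007, 1.0, 0.03, -0.001]
contact_force: [-0.6, -3.5, 0.1]
width: 0.0627
```

Emit:
carry_out --series '[[[0,-0.6,0],0],[[0,-0.5,0],0]]'

```text
clock: 16.12
position: [0.5477, -0.0457, 0.0254]
ee_rot: [0.008, 1.0, 0.03, -0.001]
contact_force: [-0.3, -4.8, -0.8]
width: 0.0627
```

Emit:
carry_out --series '[[[0,-1,0],0],[[0,-1,0],0]]'

```text
clock: 16.28
position: [0.5477, -0.0452, 0.0254]
ee_rot: [0.009, 0.999, 0.03, -0.001]
contact_force: [-0.9, -6.9, -0.1]
width: 0.0628
```

Emit:
carry_out --series '[[[0,-1.3,0],0],[[0,-1.3,0],0]]'

```text
clock: 16.45
position: [0.5477, -0.0448, 0.0255]
ee_rot: [0.011, 0.999, 0.031, -0.001]
contact_force: [-0.5, -7.8, -1.3]
width: 0.0625
```

Emit:
carry_out --series '[[[0,-1.2,0],0],[[0,-0.6,0],0],[[0,0,0],0],[[0,0,0],0],[[0,0,0],0],[[0,0,0],0],[[0,0,0],0],[[0,0,0],0]]' --fingers 82

```text
clock: 17.12
position: [0.5479, -0.0393, 0.0258]
ee_rot: [0.008, 1.0, 0.03, 0.0]
contact_force: [-0.5, 0.1, -1.0]
width: 0.0821
```

```bash
python3 -c "
from h import *
jg()"
```

```text
17.12 pos [547.9 -39.3  25.8] yaw 3.44 zaxis [ 0.001 -0.017 -1.   ] F [-0.5  0.1 -1. ] w 82.1
jig x,y of TCP -3.7 -1.6
```

Emit:
carry_out --series '[[[0,0,-6],0],[[0,0,-15],0],[[0,0,-25],0],[[0,0,-30],0],[[0,0,-25],0],[[0,0,-15],0],[[0,0,-8],0],[[0,0,0],0],[[0,0,0],0]]'

```text
clock: 17.87
position: [0.5466, -0.0368, 0.1567]
ee_rot: [0.008, 1.0, 0.03, -0.001]
contact_force: [0.4, 0.2, -1.2]
width: 0.0821
```

```bash
python3 -c "
from h import *
jg();w=grab('wrist','w7.png')
cv2.imwrite('pics/w7c.png',cv2.resize(w['frame'][40:300,150:370],None,fx=2.3,fy=2.3,interpolation=cv2.INTER_CUBIC))"
```

```text
17.87 pos [546.6 -36.8 156.7] yaw 3.42 zaxis [-0.002 -0.016 -1.   ] F [ 0.4  0.2 -1.2] w 82.1
jig x,y of TCP -1.1 -0.4
```

View pics/w7c.png

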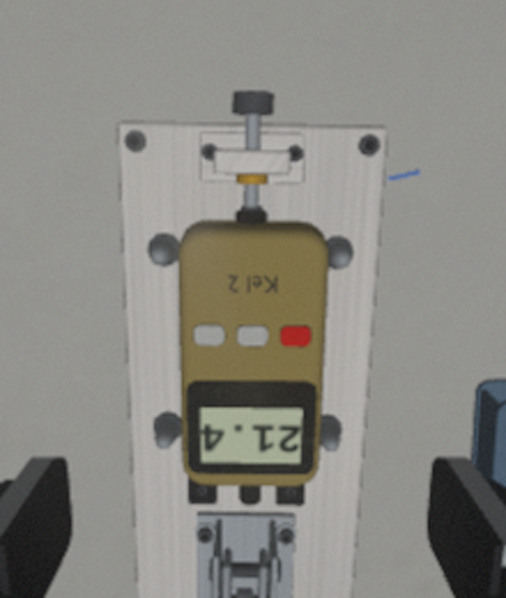

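Emit:
carry_out --series '[[[0,0,-20],0],[[0,0,-30],0.5],[[0,5,-30],0.5],[[0,15,-20],0],[[-0.5,30,-5],0],[[-0.5,35,0],0],[[-0.5,35,0],0],[[-0.5,30,0],0],[[-0.5,20,0],0],[[-0.5,10,0],0]]' --fingers 50

```text
clock: 18.75
position: [0.5457, -0.2174, 0.2514]
ee_rot: [0.003, 1.0, 0.024, -0.016]
contact_force: [1.0, 0.1, -0.6]
width: 0.0503
```

Emit:
carry_out --series '[[[0,5,0],0],[[0,0,0],0],[[0,0,0],0]]'

```text
clock: 19.0
position: [0.5446, -0.2235, 0.2473]
ee_rot: [0.0, 1.0, 0.023, -0.019]
contact_force: [0.8, 0.6, -0.2]
width: 0.0498
```

```bash
python3 -c "
from h import *
jg();w=grab('wrist','w8.png');p=np.load('jig.npy')
for x,z in((-204,156),(-103,156)): print(proj(w,[(p[0]+x*np.cos(p[2]))/1000,(p[1]+x*np.sin(p[2]))/1000,z/1000]))"
```

```text
19.0 pos [ 544.6 -223.5  247.3] yaw 2.59 zaxis [-0.038 -0.001 -0.999] F [ 0.8  0.6 -0.2] w 49.8
jig x,y of TCP -187.6 9.9
[273.11596352 212.93784312]
[275.07560515  93.45890126]
```

View pics/w8.png

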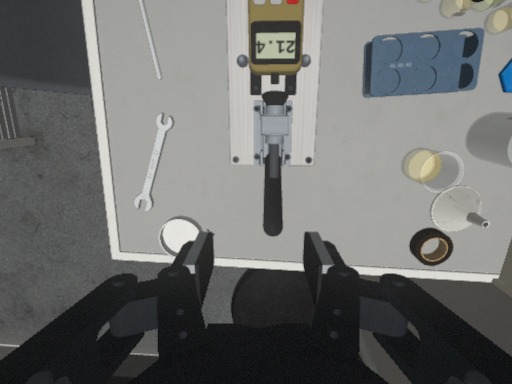

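Handle end: its axis is at column 273 and its tip at (273,230), against a projected (273,213), so the jig fit agrees. The meter is still in place at the top.

Emit:
carry_out --series '[[[3,4,0],0],[[3,5,0],0],[[3,4,5],0],[[1,2,15],0],[[0,0,25],0],[[0,0,25],0],[[0,0,0],0],[[0,0,0],0]]'

```text
clock: 19.72
position: [0.5576, -0.2347, 0.1764]
ee_rot: [0.001, 1.0, 0.027, -0.016]
contact_force: [1.0, -0.8, -0.4]
width: 0.0501
```

```bash
python3 -c "
from h import *
jg()"
```

```text
19.72 pos [ 557.6 -234.7  176.4] yaw 3.08 zaxis [-0.031 -0.003 -1.   ] F [ 1.  -0.8 -0.4] w 50.1
jig x,y of TCP -199.3 -2.6
```

Emit:
carry_out --series '[[[-1,2,10],0],[[-1,2,14],0],[[-0.5,0,10],0],[[0,0,5],0],[[0,0,0],0],[[0,0,0],0]]'

```text
clock: 20.22
position: [0.5575, -0.2406, 0.1398]
ee_rot: [0.004, 1.0, 0.027, -0.012]
contact_force: [0.1, -0.7, 1.1]
width: 0.05
```

```bash
python3 -c "
from h import *
jg()"
```

```text
20.22 pos [ 557.5 -240.6  139.8] yaw 3.15 zaxis [-0.024 -0.008 -1.   ] F [ 0.1 -0.7  1.1] w 50.0
jig x,y of TCP -205.2 -2.3
```

Shift about 2 mm to centre, then pinch.

Emit:
carry_out --series '[[[-2,0,2],0],[[0,0,1],0],[[0,0,0],0],[[0,0,0],0]]'

```text
clock: 20.55
position: [0.5564, -0.2413, 0.1388]
ee_rot: [0.005, 1.0, 0.028, -0.01]
contact_force: [-1.5, -0.4, -0.2]
width: 0.0501
```

Emit:
carry_out --series '[[[0,0,0],0],[[0,0,0],0],[[0,0,0],0],[[0,0,0],0],[[0,0,0],0],[[0,0,0],0],[[0,0,0],0],[[0,0,0],0]]' --fingers 8 --squeeze 45

```text
clock: 21.22
position: [0.5544, -0.2415, 0.1397]
ee_rot: [0.005, 1.0, 0.026, -0.012]
contact_force: [-1.6, 0.1, 0.1]
width: 0.0157
```

```bash
python3 -c "
from h import *
jg()"
```

```text
21.22 pos [ 554.4 -241.5  139.7] yaw 3.02 zaxis [-0.023 -0.01  -1.   ] F [-1.6  0.1  0.1] w 15.7
jig x,y of TCP -206.0 0.8
```

Emit:
carry_out --series '[[[0,4,1.2],0],[[0,6,2],0],[[0,6,2.3],0],[[0,5,2.7],0],[[0,5,3],0],[[0,4,3],0]]'

```text
clock: 21.72
position: [0.5555, -0.2656, 0.13]
ee_rot: [-0.002, 1.0, 0.026, -0.011]
contact_force: [-2.3, 2.0, 6.5]
width: 0.016
```

```bash
python3 -c "
from h import *
jg()"
```

```text
21.72 pos [ 555.5 -265.6  130. ] yaw 3.02 zaxis [-0.022  0.003 -1.   ] F [-2.3  2.   6.5] w 16.0
jig x,y of TCP -230.1 0.8
```

Emit:
carry_out --series '[[[0,3,5],0],[[0,4,5],0],[[0,4,5.5],0],[[0,3,6],0],[[0,2,6],0]]'

```text
clock: 22.13
position: [0.5564, -0.2859, 0.1107]
ee_rot: [0.001, 1.0, 0.027, -0.009]
contact_force: [-2.9, 1.8, 8.6]
width: 0.0155
```

```bash
python3 -c "
from h import *
jg()"
```

```text
22.13 pos [ 556.4 -285.9  110.7] yaw 3.04 zaxis [-0.017 -0.002 -1.   ] F [-2.9  1.8  8.6] w 15.5
jig x,y of TCP -250.4 0.8
```

Emit:
carry_out --series '[[[0,-0.5,5],0],[[0,0,5],0],[[0,0,6],0],[[0,0,6],0],[[0,0,5],0]]'

```text
clock: 22.55
position: [0.5566, -0.2914, 0.0888]
ee_rot: [0.005, 1.0, 0.027, -0.007]
contact_force: [-1.4, 0.8, 4.7]
width: 0.0158
```

```bash
python3 -c "
from h import *
jg()"
```

```text
22.55 pos [ 556.6 -291.4   88.8] yaw 3.08 zaxis [-0.014 -0.011 -1.   ] F [-1.4  0.8  4.7] w 15.8
jig x,y of TCP -255.9 0.8
```

Emit:
carry_out --series '[[[0,-0.5,5],0],[[0,-0.5,6],0],[[0,0,6],0],[[0,0,6],0]]'

```text
clock: 22.88
position: [0.5568, -0.2936, 0.0659]
ee_rot: [0.008, 1.0, 0.027, -0.006]
contact_force: [-4.1, 0.4, 9.6]
width: 0.0153
```

```bash
python3 -c "
from h import *
jg()"
```

```text
22.88 pos [ 556.8 -293.6   65.9] yaw 3.13 zaxis [-0.012 -0.015 -1.   ] F [-4.1  0.4  9.6] w 15.3
jig x,y of TCP -258.1 0.7
```

Emit:
carry_out --series '[[[0,0,5],0],[[0,0,5],0],[[0,0,5],0]]'

```text
clock: 23.13
position: [0.5568, -0.2948, 0.0497]
ee_rot: [0.008, 1.0, 0.027, -0.006]
contact_force: [-1.2, -1.6, 10.3]
width: 0.0158
```

```bash
python3 -c "
from h import *
jg()"
```

```text
23.13 pos [ 556.8 -294.8   49.7] yaw 3.14 zaxis [-0.011 -0.017 -1.   ] F [-1.2 -1.6 10.3] w 15.8
jig x,y of TCP -259.3 0.8
```

Emit:
carry_out --series '[[[0,0,3],0],[[0,0,2],0]]'

```text
clock: 23.3
position: [0.5569, -0.2949, 0.0489]
ee_rot: [0.009, 1.0, 0.027, -0.006]
contact_force: [-5.7, 3.4, 19.5]
width: 0.0152
```

Emit:
carry_out --series '[[[0,0,2.5],0],[[0,0,2.5],0]]'

```text
clock: 23.47
position: [0.5569, -0.2949, 0.0489]
ee_rot: [0.009, 1.0, 0.027, -0.005]
contact_force: [-4.4, 3.2, 19.0]
width: 0.0159
```

Emit:
carry_out --series '[[[0,0,4],0],[[0,0,4],0]]'

```text
clock: 23.63
position: [0.557, -0.295, 0.0484]
ee_rot: [0.01, 1.0, 0.028, -0.004]
contact_force: [-7.5, 6.0, 30.5]
width: 0.0153
```

Emit:
carry_out --series '[[[0,0,0],0],[[0,0,0],0],[[0,0,0],0],[[0,0,0],0],[[0,0,0],0],[[0,0,0],0],[[0,0,0],0]]' --fingers 50

```text
clock: 24.22
position: [0.5575, -0.2948, 0.0458]
ee_rot: [0.011, 1.0, 0.029, -0.004]
contact_force: [-0.9, -0.5, 0.2]
width: 0.0502
```

Emit:
carry_out --series '[[[0,0,-6],0],[[0,0,-15],0],[[0,0,-30],0],[[0,0,-35],0],[[0,-10,-35],0],[[0,-20,-30],0],[[0,-20,-15],0],[[0,-10,-5],0],[[0,0,0],0],[[0,0,0],0]]'

```text
clock: 25.05
position: [0.5546, -0.2298, 0.2219]
ee_rot: [0.009, 1.0, 0.028, -0.006]
contact_force: [-0.4, 0.3, -0.7]
width: 0.0501
```

```bash
python3 -c "
from h import *
jg();w=grab('wrist','w9.png')"
```

```text
25.05 pos [ 554.6 -229.8  221.9] yaw 3.24 zaxis [-0.012 -0.018 -1.   ] F [-0.4  0.3 -0.7] w 50.1
jig x,y of TCP -194.3 0.1
```

View pics/w9.png

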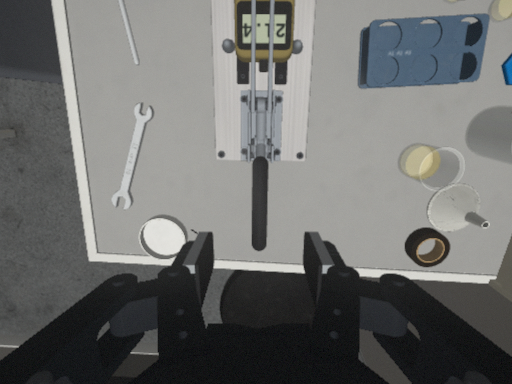

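The clamp arm now lies along the jig over the meter. The handle lies back over the bench with its tip at (259,250). Next I'll check the foot and pad from closer.

Emit:
carry_out --series '[[[0,-15,-5],0],[[0,-30,-5],0],[[0,-35,0],0],[[0,-35,0],0],[[0,-35,0],0],[[0,-20,0],0],[[0,-10,0],0],[[0,0,0],0],[[0,0,0],0]]'

```text
clock: 25.85
position: [0.5393, -0.0447, 0.2159]
ee_rot: [0.005, 1.0, 0.024, -0.018]
contact_force: [0.1, 0.9, -0.8]
width: 0.05
```

```bash
python3 -c "
from h import *
p=np.load('jig.npy')
w=load('wrist')
W=lambda x,z:[(p[0]+x*np.cos(p[2]))/1000,(p[1]+x*np.sin(p[2]))/1000,z/1000]
print('tip if locked',proj(w,W(-277,73)),'if sprung back',proj(w,W(-274,100)))
jg();w=grab('wrist','w10.png');a=grab('scene');print(proj(a,W(-277.5,73)),proj(a,W(-274,100)))
A=cv2.resize(w['frame'][40:260,170:350],None,fx=2.2,fy=2.2,interpolation=cv2.INTER_CUBIC)
B=cv2.resize(a['frame'][180:280,240:365],None,fx=3,fy=4.84,interpolation=cv2.INTER_CUBIC)
cv2.imwrite('pics/w10c.png',np.hstack([A,B]));print(A.shape,B.shape)"
```

```text
tip if locked [259.14845387 246.46285933] if sprung back [258.97004998 256.02445836]
25.85 pos [539.3 -44.7 215.9] yaw 2.68 zaxis [-0.036 -0.012 -0.999] F [ 0.1  0.9 -0.8] w 50.0
jig x,y of TCP -8.7 7.3
[360.55625925 246.52561187] [361.05699621 238.12866979]
(484, 396, 3) (484, 375, 3)
```

```bash
python3 -c "
from h import *
p=np.load('jig.npy');w=load('wrist');a=load('scene')
W=lambda x,z,y=0:[(p[0]+x*np.cos(p[2])-y*np.sin(p[2]))/1000,(p[1]+x*np.sin(p[2])+y*np.cos(p[2]))/1000,z/1000]
for x,z in((45,30),(40,38),(0,40)): print(x,proj(w,W(x,z)).round(1))
u,v=proj(w,W(45,30)).round().astype(int)
for r in range(v-14,v+14): print(r,w['frame'][r,u-1:u+2].mean(0).astype(int), w['frame'][r,u-20:u-18].mean(0).astype(int))
g=a['frame'].max(2); print('scene handle tip region rows 230-256, cols 340-370')
for r in range(230,258,2): print(r,''.join('#' if x<60 else '.' for x in g[r,330:372]))
"
```

```text
45 [270.5 125.7]
40 [270.5 130.6]
0 [270.  165.9]
112 [132 141 145] [179 181 184]
113 [146 141 138] [178 182 184]
114 [145 141 137] [180 183 186]
115 [147 143 138] [179 183 186]
116 [146 141 137] [180 182 184]
117 [146 142 138] [179 182 185]
118 [146 142 137] [177 181 184]
119 [147 142 137] [180 182 185]
120 [112 107 105] [180 183 184]
121 [65 65 64] [179 182 184]
122 [52 52 53] [179 183 185]
123 [48 51 51] [176 180 184]
124 [47 49 50] [178 181 184]
125 [47 50 50] [160 166 169]
126 [47 59 65] [103 112 114]
127 [50 68 75] [53 67 72]
128 [59 84 92] [57 79 87]
129 [ 66 101 112] [ 69  96 108]
130 [ 72 110 123] [ 72 107 119]
131 [ 79 118 132] [ 77 116 128]
132 [ 78 119 134] [ 82 122 135]
133 [ 79 119 132] [ 80 121 134]
134 [ 80 120 134] [ 79 120 134]
135 [ 76 119 133] [ 79 120 133]
136 [ 77 119 133] [ 78 119 134]
137 [ 78 119 134] [ 80 121 135]
138 [ 77 119 132] [ 80 120 133]
139 [ 77 121 133] [ 81 122 136]
scene handle tip region rows 230-256, cols 340-370
230 #########.................................
232 #############.............................
234 .....############.........................
236 .........############.....................
238 .............############.................
240 .................############.............
242 .....................##########...........
244 .........................######...........
246 ..........................................
248 ..........................................
250 ..........................................
252 ..........................................
254 ..........................................
256 ..........................................
```

```bash
python3 -c "
from h import *
p=np.load('jig.npy');a=grab('scene');b=grab('side')
W=lambda x,z:[(p[0]+x*np.cos(p[2]))/1000,(p[1]+x*np.sin(p[2]))/1000,z/1000]
for n,im in(('scene',a),('side',b)):
  g=im['frame'].max(2)
  for x,z in((-254.5,78),(-253.5,82),(-252,92),(-251.5,98.5)):
    u,v=proj(im,W(x,z)); c=int(round(u)); col=[r for r in range(int(v)-14,int(v)+14) if g[r,c]<70]
    print(n,z,u.round(1),v.round(1),'dark rows',col[:1],col[-1:])
  print('arm/pad', proj(im,W(0,55)))
jg()"
```

```text
scene 78 353.1 240.6 dark rows [238] [243]
scene 82 353.0 239.2 dark rows [238] [243]
scene 92 353.1 236.1 dark rows [238] [243]
scene 98.5 353.3 234.1 dark rows [238] [243]
arm/pad [278.05071131 202.93191138]
side 78 323.0 243.4 dark rows [241] [246]
side 82 322.9 242.2 dark rows [241] [246]
side 92 322.9 239.4 dark rows [241] [246]
side 98.5 323.1 237.6 dark rows [241] [246]
arm/pad [266.46845261 202.0582732 ]
26.05 pos [539.8 -45.9 216.4] yaw 2.54 zaxis [-0.035 -0.012 -0.999] F [-0.4 -0.  -0.1] w 49.8
jig x,y of TCP -9.9 6.8
```

Both fixed views put the handle's centreline at row 240.5 (scene) and 243.5 (side). The locked height, z 78, predicts 240.6 and 243.4, so the handle is locked. The rubber tip meets the foot with no gap. Handing in.

```bash
python3 -c "
from rig import manip
print(manip.sign_off())"
```

```text
the job is handed in; nothing more can be done
None
```

I laid the thermometer face up between the pins, bore it on the stop screw, released it there, and swung the toggle clamp down until it locked. I handed the job in at about 26 s, with the gripper clear of everything.

- **Stop contact:** I slid the thermometer along until the push on the rubber tip read about 7.8 N, then let go. In the last wrist image the tip adjoins the foot, with no gap in the pixels.
- **Clamp:** the handle stopped hard on its rest; the push rose from about 10 to 30 N without it moving further. After release, the handle's centreline matched the locked height (jig z 78) in both fixed cameras to within 0.1 px.
- **Other items:** I did not touch the tools, pen or cap. The spanner and cap showed undisturbed in the last wrist picture. I did not look at the pen or the whole screwdriver again at the end.

Some checks were incomplete or slightly off:

- **Last close-up:** the viewer's 12-picture limit refused it, so the final checks were pixel measurements rather than a look.
- **Pad force:** I had no way to measure the force of the pad on the thermometer.
- **Release:** the tool moved about 5.5 mm towards the stop as the fingers opened. The next picture showed the thermometer still against the tip.
- **Jig fit:** the jig position fit left residuals up to 2 mm, symmetric left and right.

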